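# Scan the job and refit the tablet counter's counting wheel

### The arm

A 6-joint arm with a two-finger parallel gripper is mounted at the origin on the work surface. World frame = base frame: x ahead of the robot, y to its left, z up, the work surface at z = 0. Lengths are in m, angles in rad, forces in N, time in s.
With the tool pointing down it reaches from about 0.25 to 0.725 m from the base axis. Payload 9.7 kg.
Tool frame: the origin (TCP) lies midway between the tips of the shut fingers; the grasp point (between the pads) lies 19 mm behind it; z points along the fingers, y is the line along which they close (so a half turn about z gives the same grasp; the last joint's range is limited). The gripper opens to 85 mm and grips with 20 to 120 N. Pads are 22 mm wide; open, the fingers measure 114 mm over their backs; the gripper's body (76 mm by 85 mm) begins 54 mm behind the grasp point. The pads swing forward as they close: fully open they stand 13 mm farther back than shut.
Start: joints at [1.243, 0.087, 0.176, 1.66, 0, 1.571], TCP at [0.177, 0.521, 0.231] pointing down, gripper open.
Joint ranges: [-3.13, 3.13], [-0.85, 1.81], [-1.15, 1.24], [-2.2, 2.28], [-1.44, 1.52], [-3.14, 3.14]. Speed limits (rad/s): [2.22, 2.22, 2.57, 3.14, 3.14, 3.14].

### API

Orientations are given as a 3x3 rotation matrix whose columns are the frame's x, y, z axes.
In Python, from workcell import manip gives the robot as it stands.
- The arm moves only by the shell command python3 -m inch 'ROWS'. ROWS is text: rows parted by semicolons, each of 5 numbers parted by spaces: the closure, from -1 (fully open) to 1 (shut), then the shift along the tool's x, y, z in m, then the turn about the tool's z in degrees. A call has exactly 8 rows; each row shifts and turns the commanded pose from where the row before left it, along the tool's axes as they then stand; what a row does not reach is not made up. A row lasts 1/12 s, in which the tool goes at most 41.7 mm and 7.16 degrees, less where a joint would pass 70% of its speed; a pose out of reach is approached as far as the arm can. A call is refused whole if a number of a shift passes 0.0417 or a number of a turn 7.16, either way. A call with a gripper value outside its range is refused whole. The fingers move at their own pace and stop on an object; the grip force is fixed at half the most. Time passes only in rows, so rows that do not move let the fingers close, or fill a call up. It gives the time, the measured TCP pose, the force, the opening and the grip force at its end, in the units of the state.
- manip.observe(): the state, without advancing time (a new reading comes with each control period).
- manip.get_image(name): name is "scene" or "top" or "wrist"; returns a dict with "frame" (384x512x3 uint8, red, green, blue), "K" (3x3 intrinsics, pixels), "view" (4x4, takes a point from world to camera coordinates). Camera axes: x right, y down, z forward; pixel columns grow to the right and rows downward; lengths in m; the calibration is good to about 2 mm. A picture is of the moment at which its call begins. There is no depth.
- manip.job_done(): hands the job in; it is judged then, once.
The state is a dict: "time_s": time; "joint_pos": joint angles; "dq": joint speeds; "joint_torque": joint torques, N m; "tool_pos": TCP position; "tcp_rot": TCP orientation; "force": force on the tool from outside, world axes, zero at the start; "moment": the same for the moment, N m; "gripper_width": opening from 0.0 (shut) to 1.0 (fully open); "grip_force": force on a finger pad.
Only numpy, scipy, OpenCV 4.12 (cv2) and the standard library are available. Lean on these libraries where they do the work, as an engineer would, in place of code of your own. Each camera call takes 0.05 s, during which the arm holds its last target. There are 200 camera calls.

### The job

Log the job by pulling the trigger of the bar-code scanner all the way in and letting it go; then lift the counting wheel out of its stand and push its keyed shaft into the hub of the tablet counter, turning it until the key slips into the keyway, and keep pushing against the spring until the disc is fully home on the hub. Finish while still gripping the wheel and holding it pressed home: do not let go. Leave the bottles, cartons, cup and spatula where they are.

Things in the scene. Friction and masses are not known exactly. Their poses are not given: they have to be found in the camera images.
- scanner: Grey pistol-shaped bar-code scanner lying on its side in a fixed cradle. Origin on the bench under the handle, z up. In mm: handle x -64 to 26, y -16 to 16, z 40 to 70; head at its +x end (x 26 to 78, y -48 to 32, top z 82) looks along +y at a card with bars (x 25 to 75, y 66, top z 82). Base plate 150 x 130, 10 thick; under the handle only a post at x -61 to -43.
- scanner_grip (a point): Where to squeeze: midway between the back of the handle and the front of the released trigger, at scanner x -12, y 9, z 55 mm; axes as the scanner's. Handle and released trigger together measure 50 mm here along y, about 40 mm with the trigger fully squeezed.
- trigger_pad (a point): Point on the front (+y) face of the trigger, 32 mm from its hinge. The black trigger is a bar 44 long x 10 thick x 22 high on the handle's +y side, hinged about a vertical axis at scanner x 20, y 29 mm; it swings towards the handle (-y). The point's axes turn with the trigger.
- trigger (a joint): Trigger angle, rad: 0 released, 0.30 fully squeezed (its stop). Spring return; at the pad it takes about 3 N to start and 8 N when fully squeezed.
- stand: Grey block 90 x 90 x 50 mm fixed to the bench, with a wide round hole in its top in which the wheel's shaft hangs. Origin: centre of its underside, z up.
- wheel: Counting wheel, about 0.18 kg: upright steel shaft, white disc, white grip head. Origin: shaft's lower tip; z up along the shaft; x points to the key. Shaft 18 mm dia., lowest 4 mm tapered to 12. Key on the +x side from z 14 to 34, 6 wide, reaching 14 from the axis. Disc 64 dia., z 34 to 40. Head above it, to z 76. Starts upright, disc resting on the stand.
- wheel_seat (a point): Centre of the underside of the wheel's disc (34 mm above the tip), which comes down on the hub's face; axes as the wheel's.
- wheel_head (a point): Middle of the wheel's grip head (58 mm above the tip), the place to grasp, fingers closing along the wheel's y; axes as the wheel's. The head is an upright bar, z 40 to 76, 16 mm thick along y, flat sides from x -16 to 14, a pointed nose to x 22 on the key's side.
- counter: White tablet counter 150 x 150 mm fixed to the bench, body 60 mm high with an 18 mm rim round its top (to z 78). In its middle rises a steel hub, 52 mm dia. Origin: on the bench, under the hub's axis; z up; x points from the hub's axis to the keyway.
- hub_face (a point): Centre of the hub's flat top face, 100 mm above the bench; axes as the counter's. The bore opens here: 20 mm dia., 38 deep, no chamfer, with one keyway on its +x side. If the key is not over the keyway it lands on this face with the disc 20 mm above it.
- keyway (a point): Middle of the keyway's mouth, 13 mm from the hub's axis, in the hub's face. The keyway is 8 mm wide, reaches 16 mm from the axis and runs the bore's whole depth.
- ejector (a joint): Sprung brass plunger in the bore, m: 0 up (its top 18 mm below the hub's face), grows as the shaft pushes it down; about 0.016 with the wheel fully home. It pushes back with 2 N at first and 10 N at home, so the wheel rises again if it is not held down.
- amber_bottle: Bystander: amber glass bottle with a white cap, 42 dia. x 85 high mm, loose. Leave it alone. Origin: centre of its underside.
- pill_jar: Bystander: white plastic jar with a cap, 48 dia. x 65 high mm, loose. Leave it alone. Origin: centre of its underside.
- carton_a: Bystander: medicine carton 90 x 45 x 30 mm, loose. Leave it alone. Origin: centre of its underside.
- carton_b: Bystander: medicine carton 110 x 60 x 45 mm, loose. Leave it alone. Origin: centre of its underside.
- carton_c: Bystander: medicine carton 75 x 35 x 22 mm, loose. Leave it alone. Origin: centre of its underside.
- pill_cup: Bystander: small open steel cup, 48 dia. x 40 high mm, loose. Leave it alone. Origin: centre of its underside.
- spatula: Bystander: metal spatula, about 170 long, lying flat, loose. Leave it alone.
Mind the look-alikes: they are no part of the job. What is shaped like the counter but orange is not meant. What is shaped like the wheel but purple is not meant.

How it is judged:
On the way, in this order (a step that is already met when the one before it is completed fails the run):
1. the scanner's trigger is squeezed in (beyond 0.22 rad) (value of joint trigger above 0.22 rad), for 0.1 s.
2. the trigger is let go (below 0.06 rad) (value of joint trigger below 0.06 rad), for 0.1 s.
3. the wheel is lifted out of the stand in the fingers (height (world z) of wheel above 0.055 m and contact force between the fingers and wheel above 1 N), for 0.1 s.
4. the wheel's key is in the keyway: disc less than 15 mm above the hub's face, on its axis (z of wheel_seat in the frame of hub_face below 0.015 m and horizontal distance between wheel_seat and hub_face below 0.004 m), for 0.05 s.
At the end, for the whole second after the job is handed in: Key in keyway, disc within 2.5 mm of the hub's face and 3 mm of its axis, upright within 0.06 rad, aligned within 0.2 rad, ejector in more than 13 mm, wheel at rest and still gripped (over 2 N); trigger released (below 0.06 rad) (z of wheel_seat in the frame of hub_face below 0.0025 m and horizontal distance between wheel_seat and hub_face below 0.003 m and angle between wheel's own z axis and vertical below 0.06 rad and angle between the x axis of wheel and the x axis of counter, either way round below 0.2 rad and value of joint ejector above 0.013 m and contact force between the fingers and wheel above 2 N and linear speed of wheel below 0.02 m/s and value of joint trigger below 0.06 rad); the arm keeps its last pose, push and grip.
It fails at once if a bottle, carton, cup or the spatula is disturbed (moved more than 30 mm) (distance of any of amber_bottle, pill_jar, carton_a, carton_b, carton_c, pill_cup, spatula from where it was at the start of the episode above 0.03 m).
It also fails if it takes over 59 s, if anything falls off the work surface, if the arm or the gripper's body presses on something with over 40 N, if the wrist force passes 120 N, or if a joint passes its speed limit or range.

## Working session

There is one attempt and no reset: what is moved stays moved. The work goes in short steps, Python scripts to look and compute and a shell command to move; the robot and the scene stay as the last step left them, time stands still between calls to the robot, and variables do not carry over. Pictures are saved under pics/ and viewed, at most 10 in all, crops included, and the job is handed in when it is done.

```bash
mkdir -p pics; ls
python3 - <<'E'
from workcell import manip
import cv2,numpy as np
for n in ("top","scene"):
    d=manip.get_image(n); f=d["frame"][:,:,::-1]
    cv2.imwrite(f"pics/{n}0.png",f); cv2.imwrite(f"pics/{n}0b.png",cv2.resize(f,(800,600),interpolation=cv2.INTER_CUBIC))
    np.savez(f"{n}.npz",K=d["K"],V=d["view"]); print(n,d["K"].round(1).tolist(),d["view"].round(3).tolist())
print(manip.observe())
E
```

```text
pics
top [[436.5, 0.0, 256.0], [0.0, 436.5, 189.3], [0.0, 0.0, 1.0]] [[-0.026, -1.0, -0.01, 0.131], [-0.99, 0.027, -0.136, 0.525], [0.136, 0.007, -0.991, 1.117], [0.0, 0.0, 0.0, 1.0]]
scene [[395.3, 0.0, 258.5], [0.0, 395.3, 191.7], [0.0, 0.0, 1.0]] [[-0.698, 0.716, 0.017, 0.271], [0.459, 0.466, -0.757, -0.231], [-0.55, -0.521, -0.653, 1.622], [0.0, 0.0, 0.0, 1.0]]
{'time_s': 0.1, 'joint_pos': array([1.24296994e+00, 8.74217829e-02, 1.75219233e-01, 1.65980480e+00,
       9.72437320e-06, 1.57078837e+00]), 'dq': array([-0.00171568,  0.00019013, -0.00052408, -0.00010802,  0.00042597,
       -0.00060494]), 'joint_torque': array([ 1.76271576e-03, -5.21562231e+01,  4.65653551e+01,  1.60068262e-02,
        4.99179066e-05, -2.89065019e-05]), 'tool_pos': array([0.17702381, 0.52051678, 0.23064779]), 'tcp_rot': array([[-9.46747010e-01,  3.21978166e-01, -3.99138163e-04],
       [ 3.21978414e-01,  9.46746320e-01, -1.14339612e-03],
       [ 9.73400086e-06, -1.21102073e-03, -9.99999267e-01]]), 'force': array([ 0.59121362, -0.19282961,  0.56365448]), 'moment': array([-0.02194227, -0.00552704,  0.05704442]), 'grip_force': 0.0, 'gripper_width': 1.0012160566678219}
```

View pics/top0b.png

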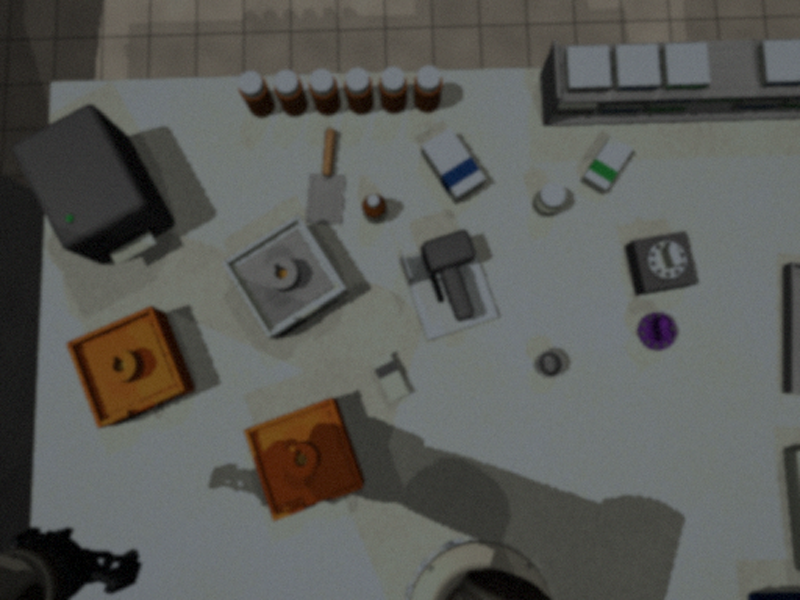

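View pics/scene0b.png

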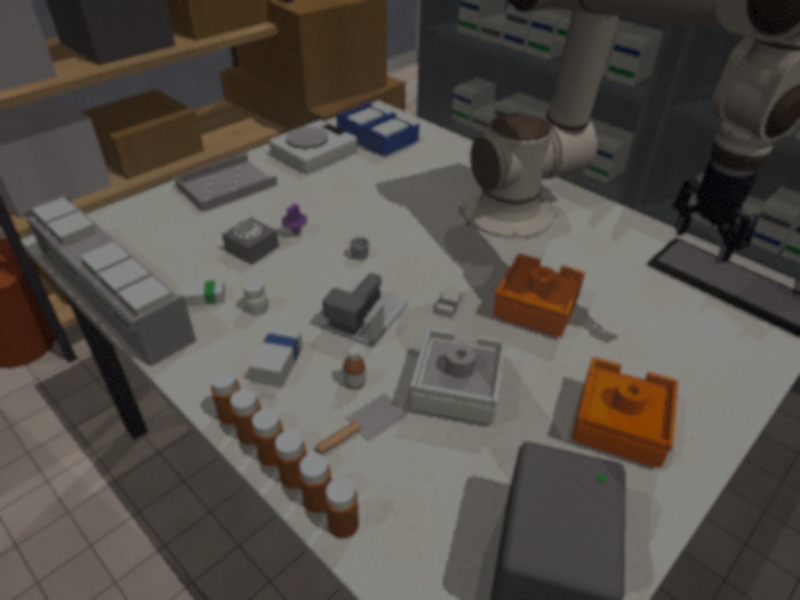

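The white counter is at (287,272) in the enlarged top view. The orange ones at (128,365) and (305,458) are decoys. The white wheel is in the grey stand at (665,260), with the purple decoy at (657,330). The scanner is at (452,275). I'll confirm these in one enlarged composite crop.

Run:
```python
import cv2,numpy as np
f=cv2.imread("pics/top0.png")
def crop(x,y,w,h,s):
    c=f[y:y+h,x:x+w]; c=cv2.convertScaleAbs(c,alpha=1.7,beta=0)
    c=cv2.resize(c,None,fx=s,fy=s,interpolation=cv2.INTER_CUBIC)
    for i in range(0,w,10):
        cv2.line(c,(i*s,0),(i*s,8),(0,255,0),1); cv2.putText(c,str(x+i),(i*s,20),0,.35,(0,255,0),1)
    for i in range(0,h,10):
        cv2.line(c,(0,i*s),(8,i*s),(0,255,0),1); cv2.putText(c,str(y+i),(10,i*s+4),0,.35,(0,255,0),1)
    return c
a=crop(140,135,80,85,5)   # counter
b=crop(250,140,75,80,5)   # scanner
c=crop(395,140,60,60,5)
cv2.imwrite("pics/c1.png",np.hstack([a,np.pad(b,((0,25),(0,0),(0,0)))]))
cv2.imwrite("pics/c2.png",crop(395,140,60,60,10))
```

```text
(no output)
```

View pics/c1.png

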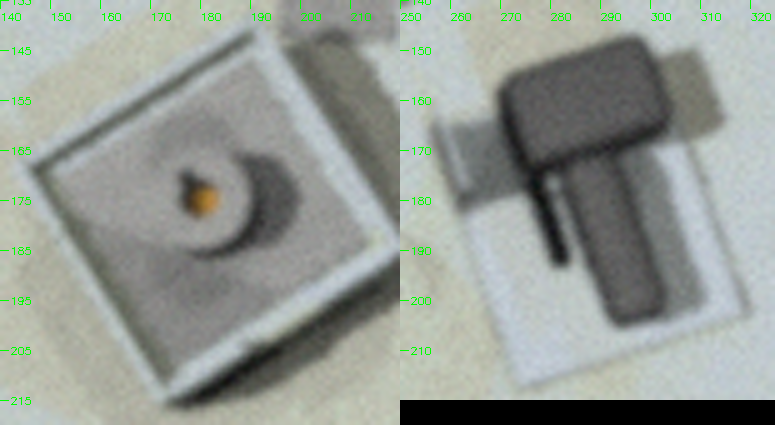

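View pics/c2.png

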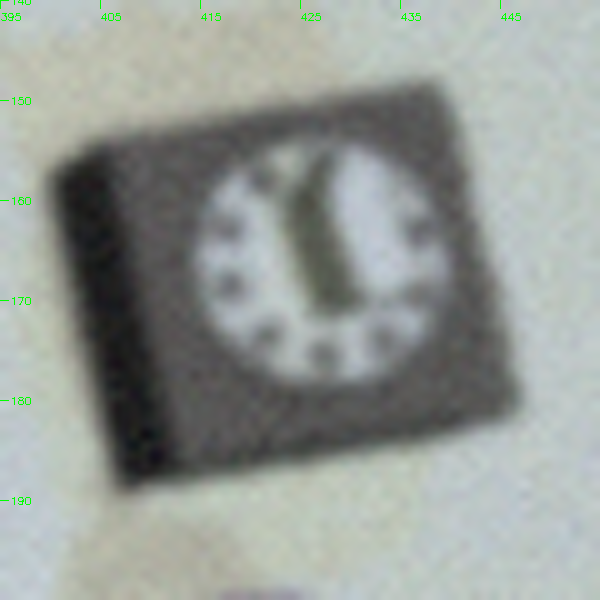

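The crops confirm the parts. The white counter's hub bore is at about (180,174.5) with the keyway up-left. The scanner's trigger is on the left and its head is up. The white wheel is in the stand, disc centre (427,166), nose pointing up. Next I'll fit x, y and yaw.

```bash
cat > h.py <<'E'
import numpy as np
from scipy.optimize import least_squares
def proj(K,V,P):
    c=(V[:3,:3]@np.atleast_2d(P).T).T+V[:3,3]; q=(K@c.T).T; return q[:,:2]/q[:,2:]
def place(p,L):
    c,s=np.cos(p[2]),np.sin(p[2]); L=np.atleast_2d(L); return np.c_[p[0]+c*L[:,0]-s*L[:,1],p[1]+s*L[:,0]+c*L[:,1],L[:,2]]
def fit(K,V,L,px,p0):
    r=least_squares(lambda p:(proj(K,V,place(p,L))-px).ravel(),p0,x_scale=[.1,.1,.1],loss='soft_l1')
    return r.x,(proj(K,V,place(r.x,L))-px).round(1)
E
cat > f.py <<'E'
from h import *
d=np.load("top.npz");K,V=d["K"],d["V"]
def inv(px,z):
    R=V[:3,:3];o=-R.T@V[:3,3];v=R.T@np.linalg.inv(K)@[*px,1];return o+v*(z-o[2])/v[2]
c=.075
def show(n,L,px,p0):
    p,r=fit(K,V,np.array(L)/1000.,np.array(px,float),p0); print(n,p[:2].round(4),np.degrees(p[2]).round(1),r.tolist())
show("counter",[(75,75,78),(75,-75,78),(-75,-75,78),(-75,75,78),(0,0,100)],[(145,168.5),(190.5,141),(220,184),(173,214),(179.7,174.5)],[*inv((180,174),.1)[:2],.5])
show("counter_rev",[(75,75,78),(75,-75,78),(-75,-75,78),(-75,75,78)],[(145,168.5),(190.5,141),(220,184),(173,214)],[*inv((180,174),.1)[:2],.5])
show("scanner",[(78,32,82),(78,-48,82),(26,-48,82),(26,32,82),(-64,16,70),(-64,-16,70)],[(269.5,156.5),(299,146.5),(304.5,164),(276,174.5),(292,206),(303.5,202.5)],[*inv((295,180),.05)[:2],.2])
show("stand",[(45,45,50),(45,-45,50),(-45,-45,50),(-45,45,50)],[(405,155),(439,148),(447,180.5),(412.5,188)],[*inv((426,168),.05)[:2],.2])
w=inv((426.8,166.3),.056);print("wheel",w)
for z in (.056,.092): print(z,inv((429,171),z)[:2],inv((424.5,160),z)[:2])
print("hub",inv((179.7,174.5),.1),"keyw",inv((177,170.5),.1))
E
python3 f.py
```

```text
counter [0.5616 0.3061] 32.3 [[-3.6, -0.3], [0.1, -4.5], [2.2, 0.1], [-0.4, 2.7], [0.4, 0.2]]
counter_rev [0.5613 0.3056] 32.3 [[-3.3, -0.2], [0.3, -4.4], [2.4, 0.1], [-0.2, 2.8]]
scanner [0.5426 0.0284] 16.2 [[-0.4, -1.2], [-0.3, -0.5], [0.7, 1.0], [-0.6, -0.1], [0.1, 0.5], [0.5, 0.2]]
stand [ 0.5707 -0.329 ] 9.6 [[0.0, -0.5], [-0.6, 0.0], [-0.1, 0.7], [0.7, -0.2]]
wheel [ 0.57354905 -0.32939859  0.056     ]
0.056 [ 0.56098598 -0.3341145 ] [ 0.59040192 -0.32474078]
0.092 [ 0.55490722 -0.31989618] [ 0.58337993 -0.31082304]
hub [0.56203218 0.30712919 0.1       ] keyw [0.57242233 0.31390445 0.1       ]
```

```bash
cat > to.py <<'E'
import sys,numpy as np
from workcell import manip
x,y,z,a=map(float,sys.argv[1:5])   # target TCP, and yaw (deg) of the tool's closing line
o=manip.observe();R=o["tcp_rot"];d=np.array([x,y,z])-o["tool_pos"]
cur=np.degrees(np.arctan2(R[1,1],R[0,1]));t=(-(a-cur)+90)%180-90
print("t",o["time_s"],"pos",o["tool_pos"].round(4),"yaw",cur.round(2),"F",o["force"].round(1),"w",round(o["gripper_width"],3))
c,s=np.cos(np.radians(t)),np.sin(np.radians(t))
e=R.T@d; print("shift now-axes",e.round(4),"turn",t.round(2),"| shift after turn",[round(c*e[0]+s*e[1],4),round(-s*e[0]+c*e[1],4),e[2].round(4)])
E
r="-1 -0.0307 -0.0219 0 0"; python3 -m inch '-1 -0.0307 -0.0219 0 0;-1 -0.0307 -0.0219 0 0;-1 -0.0307 -0.0219 0 0;-1 -0.0307 -0.0219 0 0;-1 -0.0307 -0.0219 0 0;-1 -0.0307 -0.0219 0 0;-1 -0.0307 -0.0219 0 0;-1 -0.0307 -0.0219 0 0'
python3 -m inch '-1 -0.0307 -0.0219 0 0;-1 -0.0307 -0.0219 0 0;-1 -0.0307 -0.0219 0 0;-1 -0.0307 -0.0219 0 0;-1 -0.0307 -0.0219 0 0;-1 -0.0307 -0.0219 0 0;-1 -0.0307 -0.0219 0 0;-1 -0.0307 -0.0219 0 0'
python3 -m inch '-1 0 0 0 -7;-1 0 0 0 -7;-1 0 0 0 -7;-1 0 0 0 -7;-1 0 0 0 -7;-1 0 0 0 0;-1 0 0 0 0;-1 0 0 0 0'
python3 to.py .530 .030 .15 106.2
python3 - <<'E'
from workcell import manip
import cv2,numpy as np
d=manip.get_image("wrist");np.savez("w1.npz",K=d["K"],V=d["view"]);f=cv2.convertScaleAbs(d["frame"][:,:,::-1],alpha=1.6)
cv2.imwrite("pics/w1.png",cv2.resize(f,(800,600),interpolation=cv2.INTER_CUBIC))
E
```

```text
time_s: 0.77
tool_pos: [0.3537, 0.2741, 0.2311]
tcp_rot: [[-0.947, 0.322, -0.0], [0.322, 0.947, -0.0], [0.0, -0.0, -1.0]]
force: [-0.4, 1.0, 0.1]
gripper_width: 0.999
grip_force: 0.0
time_s: 1.43
tool_pos: [0.53, 0.029, 0.231]
tcp_rot: [[-0.947, 0.322, -0.0], [0.322, 0.947, 0.0], [0.0, -0.0, -1.0]]
force: [0.4, 1.4, 0.4]
gripper_width: 0.996
grip_force: 0.0
time_s: 2.1
tool_pos: [0.5292, 0.0309, 0.2311]
tcp_rot: [[-0.961, -0.275, -0.0], [-0.275, 0.961, -0.0], [0.0, 0.0, -1.0]]
force: [-0.2, 0.1, 0.4]
gripper_width: 0.998
grip_force: 0.0
t 2.1 pos [0.5292 0.0309 0.2311] yaw 105.99 F [-0.2  0.1  0.4] w 0.998
shift now-axes [-0.0005 -0.001   0.0811] turn -0.21 | shift after turn [np.float64(-0.0005), np.float64(-0.001), np.float64(0.0811)]
```

View pics/w1.png

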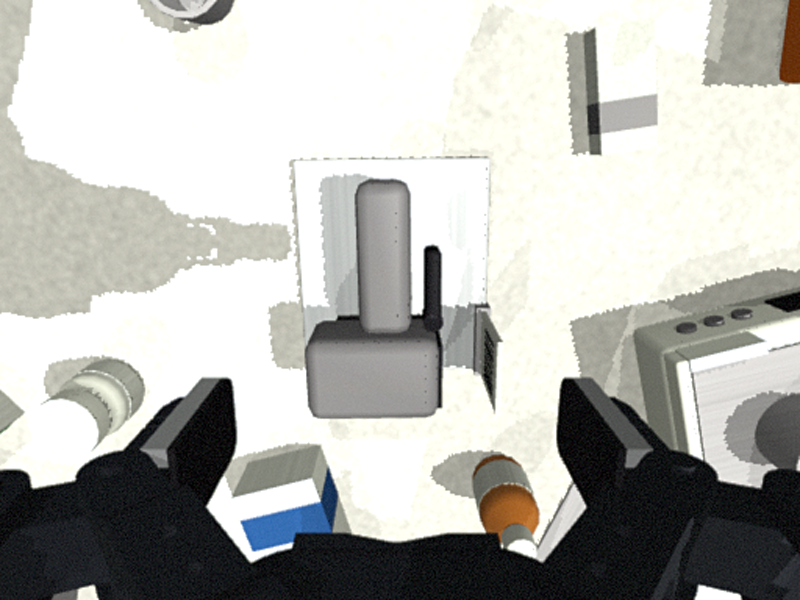

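Run:
```python
from h import *
d=np.load("w1.npz");K,V=d["K"],d["V"]
L=np.array([(78,-48,82),(78,32,82),(26,32,82),(26,-48,82),(-64,-16,70),(-64,16,70)])/1000.
px=np.array([(309,416),(440,416),(440,325),(307,327),(357,180),(410,180)])/1.5625
p,r=fit(K,V,L,px,[.5426,.0284,.28]);print(p,np.degrees(p[2]),r.tolist())
print(place(p,[-.012,.0045,.055]))
```

```text
[0.54051922 0.0289137  0.2868709 ] 16.436491928714 [[-1.2, 0.6], [0.7, -0.1], [1.6, 5.5], [-2.9, 4.9], [-0.9, -5.2], [2.5, -5.5]]
[[0.52773632 0.02983437 0.055     ]]
```

```bash
python3 -m inch '-1 0 -0.001 0.033 0;-1 0 0 0.033 0;-1 0 0 0.033 0;-1 0 0 0.033 0;-1 0 0 0.033 0;-1 0 0 0.033 0;-1 0 0 0 0;-1 0 0 0 0'
python3 -m inch '0.15 0 0 0 0;0.15 0 0 0 0;0.15 0 0 0 0;0.15 0 0 0 0;0.15 0 0 0 0;0.15 0 0 0 0;0.15 0 0 0 0;0.15 0 0 0 0'
python3 - <<'E'
from workcell import manip
import cv2,numpy as np
print(manip.observe()["tool_pos"])
d=manip.get_image("wrist");f=cv2.convertScaleAbs(d["frame"][:,:,::-1],alpha=1.6)
cv2.imwrite("pics/w2.png",cv2.resize(f,(800,600),interpolation=cv2.INTER_CUBIC))
E
```

```text
time_s: 2.82
tool_pos: [0.5284, 0.0299, 0.0325]
tcp_rot: [[-0.961, -0.278, -0.003], [-0.278, 0.961, -0.0], [0.003, 0.001, -1.0]]
force: [0.4, -0.1, 0.1]
gripper_width: 0.998
grip_force: 0.0
time_s: 3.48
tool_pos: [0.5312, 0.0289, 0.0362]
tcp_rot: [[-0.96, -0.279, 0.004], [-0.279, 0.96, -0.002], [-0.004, -0.003, -1.0]]
force: [-0.6, -6.8, 9.8]
gripper_width: 0.483
grip_force: 60.1
[0.53115818 0.02886981 0.03622635]
```

View pics/w2.png

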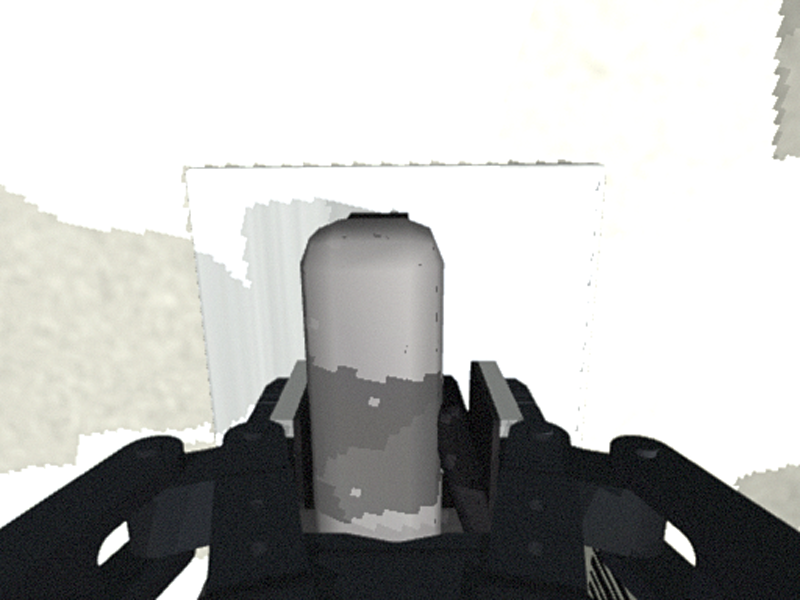

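The trigger is fully squeezed: the fingers are 41 mm apart at 60 N. I'll release it and move over the wheel.

```bash
python3 -m inch '-1 0 0 0 0;-1 0 0 0 0;-1 0 0 0 0;-1 0 0 0 0;-1 0 0 0 0;-1 0 0 0 0;-1 0 0 -0.01 0;-1 0 0 -0.03 0'
python3 -m inch '-1 0 0 -0.04 0;-1 0 0 -0.04 0;-1 0 0 -0.04 0;-1 0 0 -0.04 0;-1 0.006 -0.0357 0 0;-1 0.006 -0.0357 0 0;-1 0.006 -0.0357 0 0;-1 0.006 -0.0357 0 0'
python3 -m inch '-1 0.006 -0.0357 0 0;-1 0.006 -0.0357 0 0;-1 0.006 -0.0357 0 0;-1 0.006 -0.0357 0 0;-1 0.006 -0.0357 0 0;-1 0.006 -0.0357 0 0;-1 0 0 0 0;-1 0 0 0 0'
python3 to.py .572 -.329 .15 107.5
python3 - <<'E'
from workcell import manip
import cv2,numpy as np
d=manip.get_image("wrist");np.savez("w3.npz",K=d["K"],V=d["view"]);f=cv2.convertScaleAbs(d["frame"][:,:,::-1],alpha=1.0)
np.save("w3.npy",f)
cv2.imwrite("pics/w3.png",cv2.resize(f,(800,600),interpolation=cv2.INTER_CUBIC))
E
```

```text
time_s: 4.2
tool_pos: [0.5272, 0.0297, 0.0702]
tcp_rot: [[-0.96, -0.279, -0.007], [-0.279, 0.96, -0.0], [0.007, 0.001, -1.0]]
force: [0.2, -0.8, -0.4]
gripper_width: 1.0
grip_force: 0.0
time_s: 4.87
tool_pos: [0.5464, -0.1153, 0.2345]
tcp_rot: [[-0.96, -0.28, 0.001], [-0.28, 0.96, -0.0], [-0.001, -0.001, -1.0]]
force: [0.9, 0.6, -1.3]
gripper_width: 1.004
grip_force: 0.0
time_s: 5.53
tool_pos: [0.5713, -0.3315, 0.2327]
tcp_rot: [[-0.961, -0.277, -0.001], [-0.277, 0.961, 0.001], [0.001, 0.001, -1.0]]
force: [0.2, -0.3, -0.3]
gripper_width: 1.001
grip_force: 0.0
t 5.5333 pos [ 0.5713 -0.3315  0.2327] yaw 106.06 F [ 0.2 -0.3 -0.3] w 1.001
shift now-axes [-0.0015  0.0021  0.0827] turn -1.44 | shift after turn [np.float64(-0.0015), np.float64(0.0021), np.float64(0.0827)]
```

View pics/w3.png

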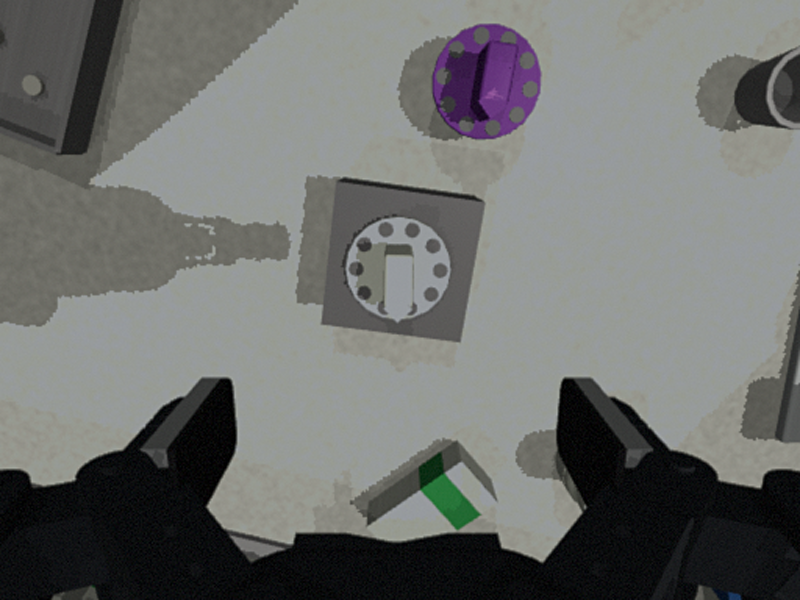

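The wheel is at (398,268), its head aligned with the image vertical and the nose at (399,323), towards +x.

```bash
python3 - <<'E'
from h import *
d=np.load("w3.npz");K,V=d["K"],d["V"]
L=np.array([(-16,-8,92),(-16,8,92),(14,-8,92),(14,8,92),(22,0,92),(0,0,56)])/1000.
px=np.array([(386,254),(412,254),(386,309),(412,309),(399,323),(398,268.5)])/1.5625
p,r=fit(K,V,L,px,[.572,-.329,.3]);print(p,np.degrees(p[2]),r.tolist())
print(place(p,[-.001,0,0]))
E
python3 to.py .5705 -.3305 .052 106.4
```

```text
[ 0.574906   -0.3279742   0.28394104] 16.268623250789407 [[-1.5, 0.4], [1.1, 0.3], [-1.1, -0.3], [0.9, -0.4], [-0.1, -0.4], [0.3, 0.4]]
[[ 0.57394604 -0.32825434  0.        ]]
t 5.5833 pos [ 0.5714 -0.3301  0.2332] yaw 106.14 F [-0.6 -0.4 -0.2] w 0.997
shift now-axes [ 0.0009 -0.0002  0.1812] turn -0.26 | shift after turn [np.float64(0.0009), np.float64(-0.0002), np.float64(0.1812)]
```

```bash
python3 -m inch '-1 -0.003 0.0013 0.034 0;-1 0 0 0.034 0;-1 0 0 0.034 0;-1 0 0 0.034 0;-1 0 0 0.034 0;-1 0 0 0.002 0;-1 0 0 0 0;-1 0 0 0 0'
python3 to.py .574 -.328 .061 106.3
python3 -m inch '1 0 0 0 0;1 0 0 0 0;1 0 0 0 0;1 0 0 0 0;1 0 0 0 0;1 0 0 0 0;1 0 0 0 0;1 0 0 0 0'
```

```text
time_s: 6.25
tool_pos: [0.5751, -0.3272, 0.0641]
tcp_rot: [[-0.96, -0.28, 0.002], [-0.28, 0.96, -0.001], [-0.002, -0.002, -1.0]]
force: [0.8, 0.2, 0.7]
gripper_width: 1.0
grip_force: 0.0
t 6.25 pos [ 0.5751 -0.3272  0.0641] yaw 106.27 F [0.8 0.2 0.7] w 1.0
shift now-axes [ 0.0013 -0.0004  0.0031] turn -0.03 | shift after turn [np.float64(0.0013), np.float64(-0.0004), np.float64(0.0031)]
time_s: 6.92
tool_pos: [0.5744, -0.3278, 0.0618]
tcp_rot: [[-0.96, -0.279, 0.001], [-0.279, 0.96, -0.0], [-0.001, -0.001, -1.0]]
force: [0.5, -0.7, 3.4]
gripper_width: 0.171
grip_force: 59.6
```

```bash
python3 -m inch '1 0 0 -0.01 0;1 0 0 -0.02 0;1 0 0 -0.03 0;1 0 0 -0.035 0;1 0 0 -0.035 0;1 0 0 -0.035 0;1 0 0 0 0;1 0 0 0 0'
python3 -m inch '1 -0.0103 0.0382 0 0;1 -0.0103 0.0382 0 0;1 -0.0103 0.0382 0 0;1 -0.0103 0.0382 0 0;1 -0.0103 0.0382 0 0;1 -0.0103 0.0382 0 0;1 -0.0103 0.0382 0 0;1 -0.0103 0.0382 0 0'
python3 -m inch '1 -0.0103 0.0382 0 0;1 -0.0103 0.0382 0 0;1 -0.0103 0.0382 0 0;1 -0.0103 0.0382 0 0;1 -0.0103 0.0382 0 0;1 -0.0103 0.0382 0 0;1 -0.0103 0.0382 0 0;1 -0.0103 0.0382 0 0'
python3 -m inch '1 0 0 0 -5;1 0 0 0 -5;1 0 0 0 -6;1 0 0 0 0;1 0 0 0 0;1 0 0 0 0;1 0 0 0 0;1 0 0 0 0'
python3 to.py .562 .3065 .20 122.3
python3 - <<'E'
from workcell import manip
import cv2,numpy as np
o=[]
for n in ("top","scene","wrist"):
    d=manip.get_image(n);np.savez(n+"4.npz",K=d["K"],V=d["view"]);f=d["frame"][:,:,::-1];cv2.imwrite(f"pics/{n}4.png",f); o.append(f)
w=cv2.resize(o[2],None,fx=1.0,fy=1.0)
a=cv2.resize(cv2.convertScaleAbs(o[1][190:290,250:350],alpha=1.8),(288,288),interpolation=cv2.INTER_CUBIC)
b=cv2.resize(cv2.convertScaleAbs(o[0][125:225,130:230],alpha=1.8),(288,288),interpolation=cv2.INTER_CUBIC)
cv2.imwrite("pics/m4.png",np.hstack([w,np.vstack([a,b])[:384] if 0 else cv2.resize(np.vstack([a,b]),(192*1,384))]))
E
```

```text
time_s: 7.58
tool_pos: [0.5749, -0.3279, 0.2287]
tcp_rot: [[-0.96, -0.279, 0.003], [-0.279, 0.96, -0.002], [-0.003, -0.003, -1.0]]
force: [-0.8, 0.4, -1.5]
gripper_width: 0.176
grip_force: 59.0
time_s: 8.25
tool_pos: [0.5667, -0.0093, 0.2242]
tcp_rot: [[-0.96, -0.279, -0.003], [-0.279, 0.96, 0.0], [0.003, 0.001, -1.0]]
force: [0.1, -0.1, -3.1]
gripper_width: 0.176
grip_force: 59.3
time_s: 8.92
tool_pos: [0.5606, 0.3069, 0.2241]
tcp_rot: [[-0.96, -0.279, -0.003], [-0.279, 0.96, -0.002], [0.003, -0.001, -1.0]]
force: [1.4, -0.6, -3.5]
gripper_width: 0.176
grip_force: 59.3
time_s: 9.58
tool_pos: [0.5617, 0.3051, 0.2261]
tcp_rot: [[-0.847, -0.532, -0.0], [-0.532, 0.847, -0.0], [0.0, 0.0, -1.0]]
force: [-0.7, 0.2, -1.7]
gripper_width: 0.178
grip_force: 59.6
t 9.5833 pos [0.5617 0.3051 0.2261] yaw 122.11 F [-0.7  0.2 -1.7] w 0.178
shift now-axes [-0.001   0.0011  0.0261] turn -0.19 | shift after turn [np.float64(-0.001), np.float64(0.0011), np.float64(0.0261)]
```

View pics/m4.png

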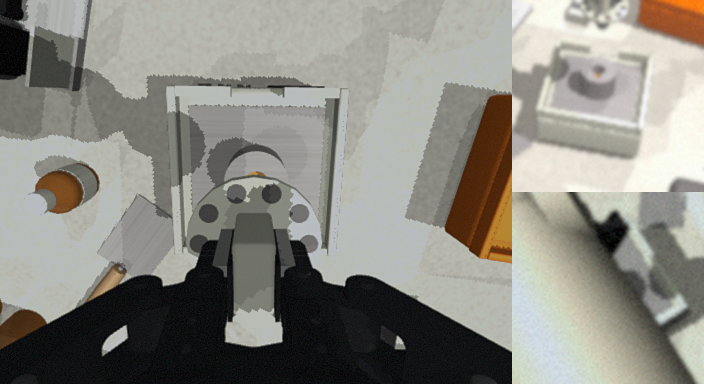

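Run:
```python
from h import *
import cv2
d=np.load("wrist4.npz");K,V=d["K"],d["V"]
f=cv2.imread("pics/wrist4.png");x0,y0,s=150,75,3.8
c=cv2.resize(cv2.convertScaleAbs(f[y0:y0+155,x0:x0+210],alpha=1.3),None,fx=s,fy=s,interpolation=cv2.INTER_CUBIC)
def draw(P,col):
    q=((proj(K,V,P)-[x0,y0]+.5)*s).astype(int); cv2.polylines(c,[q.reshape(-1,1,2)],True,col,1)
t=np.linspace(0,2*np.pi,72)[:-1]
circ=lambda r,z:np.c_[r*np.cos(t),r*np.sin(t),z+0*t]
p=[.562,.3065,np.radians(32.3)]
for L,col in ((circ(.026,.1),(0,255,0)),(circ(.010,.1),(0,0,255)),(np.array([(-.075,-.075,.078),(-.075,.075,.078),(.075,.075,.078),(.075,-.075,.078)]),(0,255,0))): draw(place(p,L),col)
w=[.5617,.3051,np.radians(32.1)]; zt=.2261-.046
draw(place(w,circ(.032,zt+.040)),(255,0,0)); draw(place(w,circ(.032,zt+.034)),(255,255,0))
draw(place(w,np.array([(-.016,-.008,.076+zt),(-.016,.008,.076+zt),(.014,.008,.076+zt),(.022,0,.076+zt),(.014,-.008,.076+zt)])),(255,0,255))
cv2.imwrite("pics/ov.png",c[:600,:800])
```

```text
(no output)
```

View pics/ov.png

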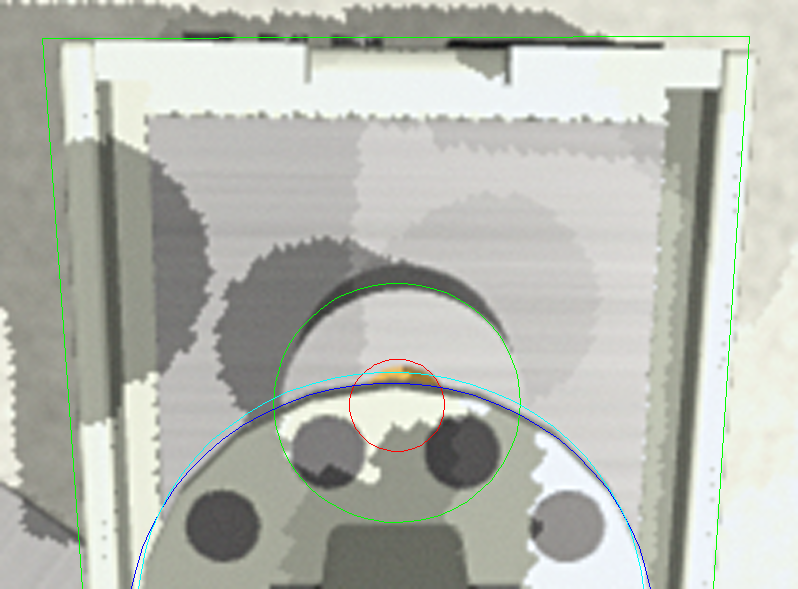

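Wheel and hub line up to within about 2 mm. The hub is about 1 mm right and 1 mm down in the image compared with my estimate. I'll correct for that and go down.

```bash
python3 -m inch '1 -0.002 0.0016 0.02 0;1 0 0 0.02 0;1 0 0 0.02 0;1 0 0 0.01 0;1 0 0 0 0;1 0 0 0 0;1 0 0 0 0;1 0 0 0 0'
python3 to.py .5634 .3071 .138 121.9
python3 -m inch '1 0 0 0.004 0;1 0 0 0.003 0;1 0 0 0.003 0;1 0 0 0.003 0;1 0 0 0.003 0;1 0 0 0.002 0;1 0 0 0 0;1 0 0 0 0'
python3 to.py .5634 .3071 .138 121.9
```

```text
time_s: 10.4
tool_pos: [0.5631, 0.308, 0.1579]
tcp_rot: [[-0.846, -0.533, 0.002], [-0.533, 0.846, 0.001], [-0.002, -0.0, -1.0]]
force: [0.7, -0.3, -1.5]
gripper_width: 0.18
grip_force: 59.6
t 10.4 pos [0.5631 0.308  0.1579] yaw 122.22 F [ 0.7 -0.3 -1.5] w 0.18
shift now-axes [ 0.0003 -0.0009  0.0199] turn 0.32 | shift after turn [np.float64(0.0003), np.float64(-0.0009), np.float64(0.0199)]
time_s: 11.07
tool_pos: [0.5625, 0.3077, 0.1382]
tcp_rot: [[-0.846, -0.533, -0.0], [-0.533, 0.846, -0.0], [0.0, -0.0, -1.0]]
force: [-0.4, -0.1, -2.0]
gripper_width: 0.18
grip_force: 59.6
t 11.0667 pos [0.5625 0.3077 0.1382] yaw 122.22 F [-0.4 -0.1 -2. ] w 0.18
shift now-axes [-0.0005 -0.001   0.0002] turn 0.32 | shift after turn [np.float64(-0.0005), np.float64(-0.001), np.float64(0.0002)]
```

The tip is inside the bore with no contact force, so I'll keep going down to the key.

```bash
python3 -m inch '1 0 0 0.002 0;1 0 0 0.002 0;1 0 0 0.002 0;1 0 0 0.002 0;1 0 0 0.002 0;1 0 0 0.002 0;1 0 0 0 0;1 0 0 0 0'
python3 to.py .5634 .3071 .112 121.9
```

```text
time_s: 11.73
tool_pos: [0.5626, 0.3077, 0.1265]
tcp_rot: [[-0.846, -0.533, 0.0], [-0.533, 0.846, 0.0], [-0.0, -0.0, -1.0]]
force: [-0.4, -0.1, 0.5]
gripper_width: 0.181
grip_force: 59.8
t 11.7333 pos [0.5626 0.3077 0.1265] yaw 122.22 F [-0.4 -0.1  0.5] w 0.181
shift now-axes [-0.0004 -0.001   0.0145] turn 0.32 | shift after turn [np.float64(-0.0004), np.float64(-0.001), np.float64(0.0145)]
```

```bash
python3 -m inch '1 0 0 0.003 0;1 0 0 0.003 0;1 0 0 0.003 0;1 0 0 0.003 0;1 0 0 0.002 0;1 0 0 0.002 0;1 0 0 0 0;1 0 0 0 0'
python3 to.py .5634 .3071 .112 121.9
python3 -m inch '1 0 0 0.001 0;1 0 0 0.001 0;1 0 0 0.001 0;1 0 0 0.001 0;1 0 0 0 0;1 0 0 0 0;1 0 0 0 0;1 0 0 0 0'
python3 to.py .5634 .3071 .112 121.9
```

```text
time_s: 12.4
tool_pos: [0.5627, 0.3078, 0.1118]
tcp_rot: [[-0.846, -0.533, 0.002], [-0.533, 0.846, 0.001], [-0.002, -0.0, -1.0]]
force: [-4.1, -1.7, 11.1]
gripper_width: 0.182
grip_force: 61.6
t 12.4 pos [0.5627 0.3078 0.1118] yaw 122.22 F [-4.1 -1.7 11.1] w 0.182
shift now-axes [-0.0002 -0.001  -0.0002] turn 0.32 | shift after turn [np.float64(-0.0002), np.float64(-0.001), np.float64(-0.0002)]
time_s: 13.07
tool_pos: [0.5628, 0.3079, 0.1117]
tcp_rot: [[-0.846, -0.533, 0.004], [-0.533, 0.846, 0.002], [-0.005, -0.0, -1.0]]
force: [-12.2, -7.0, 34.8]
gripper_width: 0.173
grip_force: 65.2
t 13.0667 pos [0.5628 0.3079 0.1117] yaw 122.22 F [-12.2  -7.   34.8] w 0.173
shift now-axes [-0.0001 -0.001  -0.0003] turn 0.32 | shift after turn [np.float64(-0.0001), np.float64(-0.001), np.float64(-0.0003)]
```

```bash
python3 -m inch '1 0 0 -0.001 0;1 0 0 0 0;1 0 0 0 0;1 0 0 0 0;1 0 0 0 0;1 0 0 0 0;1 0 0 0 0;1 0 0 0 0'
python3 - <<'E'
from workcell import manip
import cv2,numpy as np
o=[cv2.convertScaleAbs(manip.get_image(n)["frame"][:,:,::-1],alpha=1.4) for n in ("scene","wrist")]
cv2.imwrite("pics/end.png",np.hstack([cv2.resize(o[0][160:310,220:370],(384,384),interpolation=cv2.INTER_CUBIC),cv2.resize(o[1],(416,384))]))
E
```

```text
time_s: 13.73
tool_pos: [0.5628, 0.3079, 0.1117]
tcp_rot: [[-0.846, -0.533, 0.004], [-0.533, 0.846, 0.002], [-0.004, -0.0, -1.0]]
force: [-10.0, -5.8, 28.4]
gripper_width: 0.175
grip_force: 64.1
```

View pics/end.png

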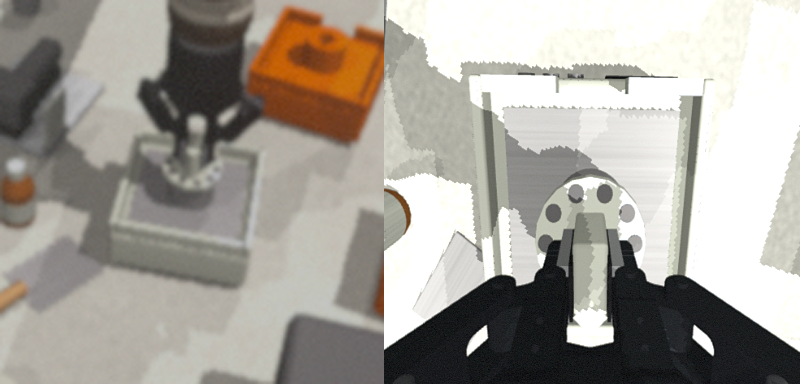

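The disc sits flat on the hub of the white counter (scene crop (195,175)). It is still gripped, and the pose and push are steady.

```bash
python3 -c "
from workcell import manip
print(manip.job_done())"
```

```text
the job is handed in; nothing more can be done
None
```

I squeezed and released the scanner trigger, seated the wheel fully home on the white counter's hub, and handed the job in at about 14 s with the wheel still gripped and pressed down; no verdict came back.

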